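Put the spray cans away in the parts store

TASK

An orange oil filter has been left in the blue stock tray: first, before touching any can, move it to the middle of the grey returns box. Then pick out the three spray cans and stand each one centred on the coloured disc in the stock tray of its own colour. Set everything down upright without dropping it or knocking anything over, and leave the oil bottle and the grease tin where they are.

Things in the scene. Friction and masses are not known exactly. Their poses are not given: they have to be found in the camera images.
- can_red: Loose upright spray can, a plain rigid cylinder 52 mm in diameter and 140 mm tall, white with a red band and a full-width red cap (the top 36 mm), 150 to 310 g. Origin: centre of the underside; z up. It starts in a row with the other cans, the oil bottle and the grease tin, in any order, centres 90 mm or more apart left to right.
- can_yellow: Loose upright spray can, a plain rigid cylinder 52 mm in diameter and 140 mm tall, white with a yellow band and a full-width yellow cap (the top 36 mm), 150 to 310 g. Origin: centre of the underside; z up. It starts in a row with the other cans, the oil bottle and the grease tin, in any order, centres 90 mm or more apart left to right.
- can_blue: Loose upright spray can, a plain rigid cylinder 52 mm in diameter and 140 mm tall, white with a blue band and a full-width blue cap (the top 36 mm), 150 to 310 g. Origin: centre of the underside; z up. It starts in a row with the other cans, the oil bottle and the grease tin, in any order, centres 90 mm or more apart left to right.
- tray_red: Stock tray for red cans: fixed cardboard tray 116 x 116 mm, rim 18 mm high, floor 4 mm thick, with a red disc 80 mm across in the middle of its floor and red strips outside two walls. Origin: centre of the underside, below the disc's centre; z up. The three trays stand side by side beyond the row, in any order.
- tray_yellow: Stock tray for yellow cans: fixed cardboard tray 116 x 116 mm, rim 18 mm high, floor 4 mm thick, with a yellow disc 80 mm across in the middle of its floor and yellow strips outside two walls. Origin: centre of the underside, below the disc's centre; z up. The three trays stand side by side beyond the row, in any order.
- tray_blue: Stock tray for blue cans: fixed cardboard tray 116 x 116 mm, rim 18 mm high, floor 4 mm thick, with a blue disc 80 mm across in the middle of its floor and blue strips outside two walls. Origin: centre of the underside, below the disc's centre; z up. The three trays stand side by side beyond the row, in any order. The oil filter starts on its disc.
- filter: Loose oil filter, an upright cylinder 62 mm in diameter and 90 mm tall, orange with a dark steel foot and black flutes round the top, 210 to 420 g. Origin: centre of the underside; z up. It starts standing in the blue stock tray, hiding most of the blue disc.
- returns: Returns box: fixed grey open plastic box 140 x 140 mm, rim 30 mm high, walls 5 mm, floor 5 mm thick with a black rubber mat. Origin: centre of the underside; z up. It stands at the left or the right end of the row of cans; a green tub of nuts of the same size stands at the other end.
- oil_bottle: Bystander, to be left alone: loose black oil bottle, 54 mm in diameter, with a paper label, a narrow neck and a small red screw cap, 136 mm tall overall. Origin: centre of the underside; z up. It stands in the row among the cans.
- grease_tin: Bystander, to be left alone: loose low steel grease tin with a blue lid, 66 mm in diameter, 68 mm tall. Origin: centre of the underside; z up. It stands in the row among the cans.
Not all that is in view belongs to the job. What is shaped like the can_red but green or turquoise is not meant.

How it is judged (in metres and radians):
On the way:
1. the oil filter stands released in the middle of the returns box, with the three cans still where they were (horizontal distance between filter and returns below 0.025 m and z of filter in the frame of returns below 0.012 m and angle between filter's own z axis and vertical below 0.1 rad and linear speed of filter below 0.02 m/s and angular speed of filter below 0.1 rad/s and contact force between filter and the fingers below 0.01 N and distance of each of can_red, can_yellow, can_blue from where it was at the start of the episode below 0.025 m), for 0.2 s.
At the end, for the whole second after the job is handed in: The oil filter stands upright in the returns box, within 25 mm of its centre; the red, yellow and blue spray cans stand upright (within 6 degrees) on the floors of the trays of their own colours, within 14 mm of the discs' centres; all at rest and released (horizontal distance between filter and returns below 0.025 m and z of filter in the frame of returns below 0.012 m and angle between each of filter, can_red, can_yellow, can_blue's own z axis and vertical below 0.1 rad and linear speed of each of filter, can_red, can_yellow, can_blue below 0.02 m/s and angular speed of each of filter, can_red, can_yellow, can_blue below 0.1 rad/s and horizontal distance between can_red and tray_red below 0.014 m and z of can_red in the frame of tray_red below 0.012 m and horizontal distance between can_yellow and tray_yellow below 0.014 m and z of can_yellow in the frame of tray_yellow below 0.012 m and horizontal distance between can_blue and tray_blue below 0.014 m and z of can_blue in the frame of tray_blue below 0.012 m); the robot touches nothing.
It fails at once if the oil bottle or the grease tin is moved by more than 25 mm or knocked over (distance of any of oil_bottle, grease_tin from where it was at the start of the episode above 0.025 m or angle between any of oil_bottle, grease_tin's own z axis and vertical above 0.5 rad).
It fails at once if a spray can or the oil filter is knocked over (leans more than about 35 degrees) (angle between any of can_red, can_yellow, can_blue, filter's own z axis and vertical above 0.6 rad).
It fails at once if a spray can or the oil filter is dropped (its underside is more than 40 mm above the table while the fingers do not touch it) ((height (world z) of can_red above 0.04 m and contact force between can_red and the fingers below 0.01 N) or (height (world z) of can_yellow above 0.04 m and contact force between can_yellow and the fingers below 0.01 N) or (height (world z) of can_blue above 0.04 m and contact force between can_blue and the fingers below 0.01 N) or (height (world z) of filter above 0.04 m and contact force between filter and the fingers below 0.01 N)).
It also fails if it takes over 120 s, if anything falls off the work surface, if the arm or the gripper's body presses on something with over 40 N, if the wrist force passes 120 N, or if a joint passes its speed limit or range.

ROBOT

A 6-joint arm with a two-finger parallel gripper is mounted at the origin on the work surface. World frame = base frame: x ahead of the robot, y to its left, z up, the work surface at z = 0. Lengths are in mm, angles in rad, forces in N, time in s.
With the tool pointing down it reaches from about 275 to 750 mm from the base axis. Payload 10.2 kg.
Tool frame: the origin (TCP) lies at the very end of the fingers, on their centre line; the grasp point (between the pads) lies 19 mm behind it; x points along the fingers, y is the direction in which the jaws open and shut, and the axes are right-handed (so a half turn about x gives the same grasp; the last joint's range is limited). The gripper opens to 85 mm and grips with 20 to 120 N. Pads are 22 mm wide; open, the fingers measure 114 mm over their backs; the gripper's body (76 mm by 85 mm) begins 54 mm behind the grasp point. The pads swing forward as they close: fully open they stand 13 mm farther back than shut.
Start: joints at [-1.454, 0.313, 1.498, -0, 1.331, -0.223], TCP at [174.969, -494.992, 231.294] pointing down, gripper open.
Joint ranges: [-2.94, 2.94], [-0.97, 2.17], [0.19, 2.56], [-1.23, 4.37], [0.02, 3.11], [-2.88, 2.88]. Speed limits (rad/s): [2.39, 2.39, 3.01, 3.14, 3.14, 3.14].

INTERFACE

Orientations are given as a unit quaternion [w, x, y, z].
In Python, from rig import ctrl, viewer, finish_job gives the robot as it stands.
- The arm moves only by the tool carry_out, never from a script. Its argument "targets" is a list of rows, each an object of numbers: "x", "y", "z": the shift along the world's x, y, z in m; "ax", "ay", "az": the turn, a rotation vector about the world's x, y, z in rad; "hand": the opening, from -1 (shut) to 1 (fully open). A call has 1 to 5 rows; each row is the pose to reach, as a shift and turn from the pose commanded when the call began; what a row does not reach only later rows make up. A row lasts 1/8 s, in which the tool goes at most 62.5 mm and 10.7 degrees, less where a joint would pass 70% of its speed; a pose out of reach is approached as far as the arm can. A call with a gripper value outside its range is refused whole. The fingers move at their own pace and stop on an object; "grip_force" is the grip in N (left out, the last holds). Time passes only in rows, so rows that repeat a pose let the fingers close. It gives the time, the measured TCP pose, the force and the opening at its end, in the units of the state.
- ctrl.sense(): the state, without advancing time (a new reading comes with each control period).
- viewer.capture(name): name is "side" or "top"; returns the picture (420x560x3 uint8, blue, green, red); there is no depth.
- viewer.camera_info(name): a dict with "fx", "fy", "cx", "cy" (pixels), "R" (3x3) and "t" (3): a world point X has camera coordinates R X + t. Camera axes: x right, y down, z forward; pixel columns grow to the right and rows downward; lengths in mm; the calibration is good to about 2 mm. A picture is of the moment at which its call begins. camera_info takes no time and is no camera call.
- finish_job(): hands the job in, once; it reports no verdict.
The state is a dict: "time_s": time; "joints": joint angles; "dq": joint speeds; "tau": joint torques, N m; "eef_pos": TCP position; "ee_rot": TCP orientation; "force": force on the tool from outside, world axes, zero at the start; "wrist_torque": the same for the moment, N m; "grip_width": opening from 0.0 (shut) to 1.0 (fully open).
Only numpy, scipy, OpenCV 4.12 (cv2) and the standard library are available. Lean on these libraries where they do the work, as an engineer would, in place of code of your own. Each camera call takes 0.05 s, during which the arm holds its last target. There are 200 camera calls.

## Working session

There is one attempt and no reset: what is moved stays moved. The work goes in short steps, Python scripts to look and compute and a tool call to move; the robot and the scene stay as the last step left them, time stands still between calls to the robot, and variables do not carry over. Pictures are saved under pics/ and viewed, about 12 in all and at most 16, crops included, and the job is handed in when it is done.

Besides the shell and the picture viewer there is one more tool, called after "Request:" as name(argument=value, ...), one argument or row to a line, values as JSON. carry_out: Moves the arm, as the interface text tells. Its arguments: {"type":"object","properties":{"targets":{"type":"array"},"grip_force":{"type":"number"}},"required":["targets"]}

```bash
mkdir -p pics; python3 - <<'E'
from rig import ctrl, viewer
import cv2,numpy as np
for n in("top","side"):
    im=viewer.capture(n); cv2.imwrite(f"pics/{n}0.png",im)
    c=viewer.camera_info(n); print(n,{k:np.round(v,4).tolist() for k,v in c.items()}, np.round(-np.array(c["R"]).T@np.array(c["t"])).tolist())
print(ctrl.sense())
E
```

```text
top {'fx': 410.0811, 'fy': 410.0811, 'cx': 274.9258, 'cy': 204.1254, 'R': [[-0.028, -0.9996, 0.0041], [-0.9964, 0.0275, -0.0799], [0.0798, -0.0063, -0.9968]], 't': [1.7891, 504.5805, 900.9635]} [431.0, -6.0, 938.0]
side {'fx': 495.076, 'fy': 495.076, 'cx': 277.5749, 'cy': 205.1709, 'R': [[-0.9855, -0.169, 0.0126], [-0.1373, 0.7529, -0.6437], [0.0993, -0.6361, -0.7652]], 't': [504.5434, 106.4846, 1029.6197]} [410.0, 660.0, 850.0]
{'time_s': 0.1, 'joints': array([-1.45438861e+00,  3.13371452e-01,  1.49834618e+00,  3.45762659e-05,
        1.33100979e+00, -2.23378942e-01]), 'dq': array([-9.00864708e-07,  7.93456272e-04, -3.46388795e-03,  8.63559833e-04,
        1.73711291e-03, -5.23838778e-04]), 'tau': array([ 2.42498740e-03, -4.12902582e+01, -2.60136992e+01, -1.81713194e-04,
        3.08593822e-03,  1.62759738e-05]), 'eef_pos': array([ 174.95552746, -494.75142934,  230.80949069]), 'ee_rot': array([ 0.11915276,  0.69696011,  0.11995275, -0.6968935 ]), 'force': array([-0.15433348, -0.80015457, -0.30690982]), 'wrist_torque': array([ 0.02651656, -0.01942301, -0.0263189 ]), 'grip_width': 1.0034880896636607}
```

View pics/top0.png

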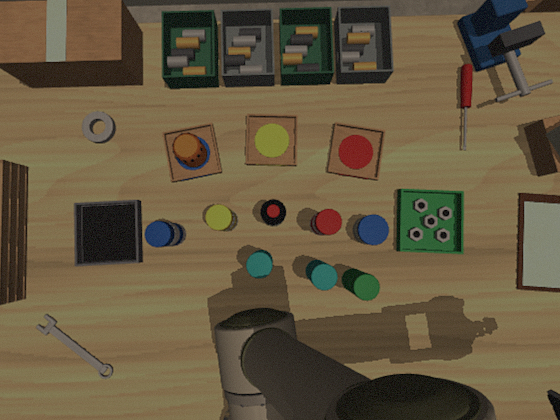

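View pics/side0.png

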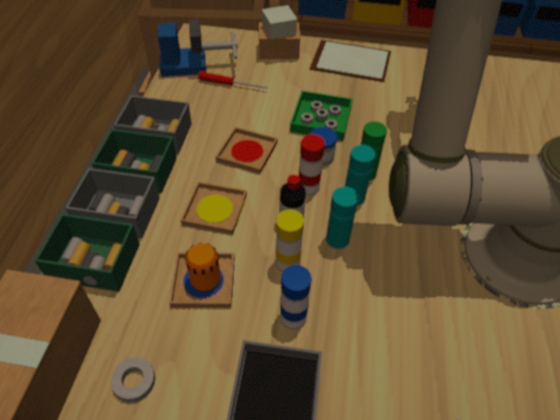

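The top view shows, left to right:
- returns box at (108,233)
- blue can (160,234)
- yellow can (218,217)
- oil bottle (273,212)
- red can (327,222)
- grease tin (373,229)

The trays are blue with the filter (192,152), yellow (271,140) and red (355,152). The teal and green decoys stand on the near side of the row. The side view agrees, with the blue can at (295,295) and the filter at (203,270).

```bash
cat > h.py <<'E'
import cv2,numpy as np
from rig import ctrl,viewer
HS={'red':[(0,6),(172,180)],'yellow':[(22,34)],'blue':[(100,125)],'orange':[(7,17)],'teal':[(80,98)]}
def grab(tag):
    out={}
    for n in("top","side"):
        out[n]=viewer.capture(n); cv2.imwrite(f"pics/{n}{tag}.png",out[n])
    return out
def comps(im,col,amin=60,smin=150,vmin=45):
    h=cv2.cvtColor(cv2.GaussianBlur(im,(3,3),0),cv2.COLOR_BGR2HSV); m=0
    for a,b in HS[col]: m=m|cv2.inRange(h,(a,smin,vmin),(b,255,255))
    k,l,s,c=cv2.connectedComponentsWithStats(m,connectivity=4); r=[]
    for i in range(1,k):
        if s[i,4]<amin: continue
        q=cv2.convexHull(cv2.findContours((l==i).astype(np.uint8),0,1)[0][0]); M=cv2.moments(q)
        if M['m00']==0: continue
        r.append(((M['m10']/M['m00'],M['m01']/M['m00']),s[i,4],tuple(s[i,:4])))
    return r
def ray(n,p):
    c=viewer.camera_info(n);R=np.array(c['R']);t=np.array(c['t'])
    d=R.T@np.array([(p[0]-c['cx'])/c['fx'],(p[1]-c['cy'])/c['fy'],1]); return -R.T@t,d/np.linalg.norm(d)
def plane(n,p,z):
    o,d=ray(n,p); return o+d*(z-o[2])/d[2]
def tri(p,q):
    o1,d1=ray('top',p);o2,d2=ray('side',q)
    s=np.linalg.lstsq(np.c_[d1,-d2],o2-o1,rcond=None)[0]
    a,b=o1+s[0]*d1,o2+s[1]*d2; return (a+b)/2,np.linalg.norm(a-b)
E
python3 - <<'E'
from h import *
ims={n:cv2.imread(f"pics/{n}0.png") for n in("top","side")}
for col in('red','yellow','blue','orange'):
    for n in ims:
        for c,a,b in comps(ims[n],col,smin=140): 
            if 60<c[1]<330 or n=='side': print(col,n,np.round(c,1),a,[int(v) for v in b])
g=cv2.cvtColor(ims['top'],cv2.COLOR_BGR2GRAY)
print(g[195:270:3,100].tolist(), g[235,66:150:2].tolist())
cv2.imwrite("pics/crop.png",np.vstack([cv2.resize(ims['top'][110:270,60:340],None,fx=2.5,fy=2.5,interpolation=2)]))
E
```

```text
red top [466.   85.1] 460 [460, 64, 13, 44]
red top [355.4 151.4] 923 [339, 135, 34, 34]
red top [272.8 210.5] 153 [266, 204, 14, 14]
red top [327.9 221.5] 546 [315, 209, 27, 26]
red side [419.7  14.4] 538 [408, 0, 27, 28]
red side [214.2  77.4] 254 [198, 71, 35, 13]
red side [312.2 147.7] 532 [301, 134, 24, 28]
red side [246.8 150.6] 531 [232, 140, 31, 22]
red side [302.4 180.5] 338 [287, 173, 33, 17]
yellow top [271.4 139.8] 917 [255, 123, 34, 35]
yellow top [218.6 216.9] 550 [205, 205, 28, 25]
yellow side [214.3 208.2] 835 [196, 194, 37, 29]
yellow side [289.5 223.9] 743 [276, 208, 29, 33]
yellow side [287.6 257.5] 137 [277, 253, 23, 11]
blue top [372.5 229.3] 674 [358, 216, 30, 28]
blue top [158.2 233.5] 506 [146, 222, 25, 24]
blue side [547.9   2.8] 134 [536, 0, 24, 7]
blue side [166.9  31. ] 244 [159, 24, 17, 15]
blue side [182.3  60.3] 574 [161, 50, 44, 21]
blue side [325.2 135.8] 260 [311, 127, 27, 21]
blue side [295.3 282.1] 760 [282, 266, 28, 34]
blue side [201.4 285.4] 197 [185, 275, 37, 22]
blue side [292.1 315.1] 118 [282, 310, 21, 11]
orange top [292.3  61.2] 66 [284, 59, 17, 5]
orange top [188.7 149.1] 806 [172, 133, 34, 33]
orange top [538.5 242.2] 579 [517, 194, 43, 97]
orange side [156.7 156.3] 44865 [0, 0, 432, 420]
orange side [524.6  46.3] 1359 [489, 29, 71, 33]
orange side [347.5  62.3] 323 [310, 39, 78, 43]
orange side [222.   74.8] 60 [206, 71, 29, 9]
orange side [213.4  81.2] 96 [197, 75, 36, 12]
orange side [246.3 150.1] 1317 [216, 127, 61, 47]
orange side [213.4 207.7] 1447 [181, 182, 65, 52]
orange side [202.2 277.6] 2929 [169, 242, 65, 67]
[113, 116, 92, 37, 20, 28, 31, 21, 22, 32, 14, 17, 20, 27, 34, 30, 12, 25, 22, 30, 34, 25, 40, 72, 105] [114, 116, 111, 115, 95, 55, 25, 19, 39, 27, 25, 28, 24, 29, 30, 24, 26, 26, 30, 29, 22, 22, 18, 31, 19, 29, 30, 18, 17, 29, 27, 27, 11, 30, 21, 78, 35, 32, 98, 94, 52, 50]
```

View pics/crop.png

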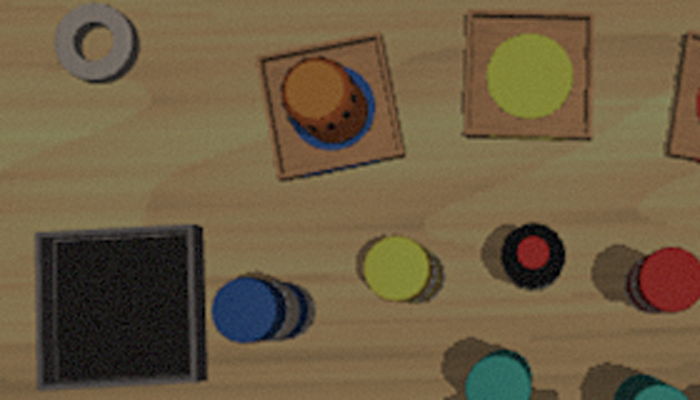

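```bash
cat >> h.py <<'E'
def captop_side(c,b,ratio=.76):   # centre of the top ellipse from the cap's silhouette box
    return (c[0]+.5,b[1]+ratio*b[2]/2)
E
python3 - <<'E'
from h import *
ims={n:cv2.imread(f"pics/{n}0.png") for n in("top","side")}
for k,p,q in [('red',(327.9,221.5),(312.5,134+.38*24)),('yellow',(218.6,216.9),(290,208+.38*29)),('blue',(158.2,233.5),(295.8,266+.38*28))]:
    P,e=tri(p,q); print(k,'tri',P.round(1),'gap',e.round(1),'z140',plane('top',p,140).round(1))
print('filter',*tri((186.8,145.2),(203,253)),plane('top',(186.8,145.2),94))
print('box corners',tri((136.8,200.4),(240.5,345))[0],tri((137.6,262),(320.5,351))[0],'centre',plane('top',(106.2,232.8),30))
for k,p,q in [('dred',(355.4,151.4),(246.8,150.6)),('dyel',(271.4,139.8),(214.3,208.2))]: print(k,*tri(p,q),plane('top',p,4))
print('tray blue rim',plane('top',(192.8,153.2),18))
print('bottle',plane('top',(272.8,210.5),136),'tin',plane('top',(372.5,229.3),68))
for p in((259,264),(322,275),(363,286)): print('decoy',plane('top',p,140).round())
from scipy.spatial.transform import Rotation as Ro
print(Ro.from_quat(ctrl.sense()['ee_rot'],scalar_first=True).as_matrix().round(2))
s=ims['side'][225:325,150:350]; cv2.imwrite("pics/c2.png",cv2.resize(s,None,fx=4,fy=4,interpolation=2))
E
```

```text
red tri [ 458.4 -114.   137.2] gap 0.5 z140 [ 458.1 -113.7  140. ]
yellow tri [473.3  98.8 140.5] gap 0.8 z140 [472.9  98.9 140. ]
blue tri [444.7 217.  138.1] gap 1.5 z140 [444.  216.5 140. ]
filter [625.49295205 168.76654571  92.8846028 ] 3.4263322583075255 [626.98969885 168.71773589  94.        ]
box corners [524.70296551 298.91046047  16.72088357] [385.75453068 292.00931678  31.93437836] centre [450.49398316 361.70286438  30.        ]
dred [ 622.95565671 -201.51301221    4.92124103] 0.6427912615265603 [ 622.81730008 -201.71133465    4.        ]
dyel [655.27668709  -8.33245135   5.33294608] 0.604047439827175 [655.28673875  -8.3540928    4.        ]
tray blue rim [625.81592448 171.06037289  18.        ]
bottle [482.74782911  -6.98063286 136.        ] tin [ 441.34612842 -217.30845662   68.        ]
decoy [380.  22. 140.]
decoy [355. -98. 140.]
decoy [ 332. -176.  140.]
[[-0.    0.33 -0.94]
 [ 0.   -0.94 -0.33]
 [-1.   -0.   -0.  ]]
```

View pics/c2.png

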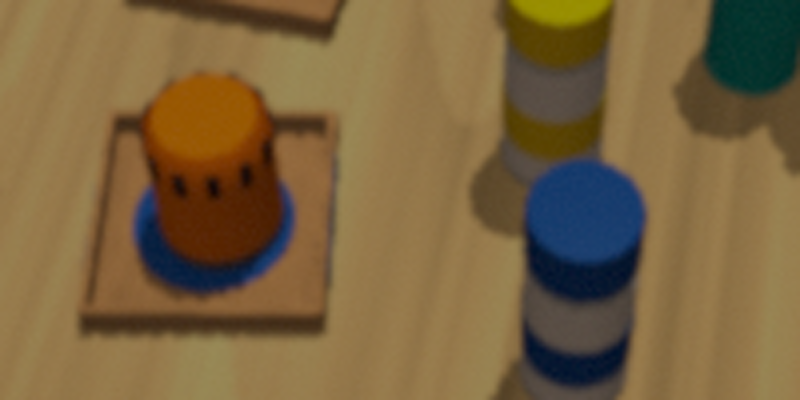

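The measurements agree across the two views: cap tops at z≈137–140 and the filter top at ≈93. The crop shows the filter upright on the blue disc, with its top at about (202,254) in the side view. I'll move towards it.

Request:
carry_out(
  targets=[
    {"x": 0.03,"y": 0.044,"z": 0},
    {"x": 0.063,"y": 0.093,"z": 0},
    {"x": 0.096,"y": 0.142,"z": 0},
    {"x": 0.13,"y": 0.19,"z": 0},
    {"x": 0.16,"y": 0.235,"z": 0,"hand": 1},
  ],
  grip_force=60,
)

```text
invalid input at $.targets[0]: expected keys x, y, z, ax, ay, az, hand
```

Request:
carry_out(
  targets=[
    {"x": 0.033,"y": 0.049},
    {"x": 0.066,"y": 0.098},
    {"x": 0.1,"y": 0.147},
    {"x": 0.133,"y": 0.196},
    {"x": 0.16,"y": 0.235},
  ],
)

```text
invalid input at $.targets[0]: expected keys x, y, z, ax, ay, az, hand
```

Request:
carry_out(
  targets=[
    {"x": 0.033,"y": 0.049},
    {"x": 0.066,"y": 0.098},
    {"x": 0.1,"y": 0.147},
    {"x": 0.13,"y": 0.194},
    {"x": 0.131,"y": 0.194},
  ],
)

```text
invalid input at $.targets[0]: expected keys x, y, z, ax, ay, az, hand
```

All keys are required, so I'll resend with the full set.

Request:
carry_out(
  targets=[
    {"x": 0.03,"y": 0.044,"z": 0,"ax": 0,"ay": 0,"az": 0,"hand": 1},
    {"x": 0.063,"y": 0.093,"z": 0,"ax": 0,"ay": 0,"az": 0,"hand": 1},
    {"x": 0.096,"y": 0.142,"z": 0,"ax": 0,"ay": 0,"az": 0,"hand": 1},
    {"x": 0.13,"y": 0.19,"z": 0,"ax": 0,"ay": 0,"az": 0,"hand": 1},
    {"x": 0.16,"y": 0.235,"z": 0,"ax": 0,"ay": 0,"az": 0,"hand": 1},
  ],
  grip_force=60,
)

```text
time_s: 0.72
eef_pos: [335.7, -258.2, 231.2]
ee_rot: [0.119, 0.697, 0.12, -0.697]
force: [1.5, -0.8, -0.6]
grip_width: 0.996
```

Request:
carry_out(
  targets=[
    {"x": 0.033,"y": 0.049,"z": 0,"ax": 0,"ay": 0,"az": 0,"hand": 1},
    {"x": 0.066,"y": 0.098,"z": 0,"ax": 0,"ay": 0,"az": 0,"hand": 1},
    {"x": 0.1,"y": 0.147,"z": 0,"ax": 0,"ay": 0,"az": 0,"hand": 1},
    {"x": 0.133,"y": 0.196,"z": 0,"ax": 0,"ay": 0,"az": 0,"hand": 1},
    {"x": 0.16,"y": 0.235,"z": 0,"ax": 0,"ay": 0,"az": 0,"hand": 1},
  ],
)

```text
time_s: 1.35
eef_pos: [495.7, -22.8, 231.1]
ee_rot: [-0.12, -0.697, -0.12, 0.697]
force: [1.5, -0.3, 1.0]
grip_width: 1.006
```

Request:
carry_out(
  targets=[
    {"x": 0.033,"y": 0.049,"z": 0,"ax": 0,"ay": 0,"az": 0,"hand": 1},
    {"x": 0.066,"y": 0.098,"z": 0,"ax": 0,"ay": 0,"az": 0,"hand": 1},
    {"x": 0.1,"y": 0.147,"z": 0,"ax": 0,"ay": 0,"az": 0,"hand": 1},
    {"x": 0.131,"y": 0.194,"z": 0,"ax": 0,"ay": 0,"az": 0,"hand": 1},
    {"x": 0.131,"y": 0.194,"z": 0,"ax": 0,"ay": 0,"az": 0,"hand": 1},
  ],
)

```text
time_s: 1.98
eef_pos: [626.4, 171.9, 229.3]
ee_rot: [-0.121, -0.696, -0.121, 0.697]
force: [-0.2, -0.3, 0.0]
grip_width: 1.001
```

Request:
carry_out(
  targets=[
    {"x": 0,"y": 0,"z": -0.04,"ax": 0,"ay": 0,"az": 0,"hand": 1},
    {"x": 0,"y": 0,"z": -0.085,"ax": 0,"ay": 0,"az": 0,"hand": 1},
    {"x": 0,"y": 0,"z": -0.13,"ax": 0,"ay": 0,"az": 0,"hand": 1},
    {"x": 0,"y": 0,"z": -0.17,"ax": 0,"ay": 0,"az": 0,"hand": 1},
    {"x": 0,"y": 0,"z": -0.188,"ax": 0,"ay": 0,"az": 0,"hand": 1},
  ],
)

```text
time_s: 2.6
eef_pos: [624.8, 168.2, 41.2]
ee_rot: [-0.119, -0.696, -0.119, 0.698]
force: [-0.5, -0.1, 0.1]
grip_width: 1.001
```

Request:
carry_out(
  targets=[
    {"x": 0,"y": 0,"z": 0,"ax": 0,"ay": 0,"az": 0,"hand": 1},
    {"x": 0,"y": 0,"z": 0,"ax": 0,"ay": 0,"az": 0,"hand": 0.6},
    {"x": 0,"y": 0,"z": 0,"ax": 0,"ay": 0,"az": 0,"hand": 0.4},
    {"x": 0,"y": 0,"z": 0,"ax": 0,"ay": 0,"az": 0,"hand": -1},
    {"x": 0,"y": 0,"z": 0,"ax": 0,"ay": 0,"az": 0,"hand": -1},
  ],
)

```text
time_s: 3.22
eef_pos: [627.0, 169.3, 45.7]
ee_rot: [0.12, 0.698, 0.12, -0.696]
force: [-0.8, 1.2, 7.0]
grip_width: 0.715
```

Request:
carry_out(
  targets=[
    {"x": 0,"y": 0,"z": 0,"ax": 0,"ay": 0,"az": 0,"hand": -1},
    {"x": 0,"y": 0,"z": 0,"ax": 0,"ay": 0,"az": 0,"hand": -1},
    {"x": 0,"y": 0,"z": 0.004,"ax": 0,"ay": 0,"az": 0,"hand": -1},
    {"x": 0,"y": 0,"z": 0.012,"ax": 0,"ay": 0,"az": 0,"hand": -1},
    {"x": 0,"y": 0,"z": 0.025,"ax": 0,"ay": 0,"az": 0,"hand": -1},
  ],
)

```text
time_s: 3.85
eef_pos: [625.8, 168.9, 68.8]
ee_rot: [-0.12, -0.697, -0.12, 0.697]
force: [0.6, 0.4, -3.6]
grip_width: 0.712
```

Request:
carry_out(
  targets=[
    {"x": 0,"y": 0,"z": 0.02,"ax": 0,"ay": 0,"az": 0,"hand": -1},
    {"x": 0,"y": 0,"z": 0.045,"ax": 0,"ay": 0,"az": 0,"hand": -1},
    {"x": -0.015,"y": 0.016,"z": 0.06,"ax": 0,"ay": 0,"az": 0,"hand": -1},
    {"x": -0.04,"y": 0.044,"z": 0.06,"ax": 0,"ay": 0,"az": 0,"hand": -1},
    {"x": -0.065,"y": 0.071,"z": 0.06,"ax": 0,"ay": 0,"az": 0,"hand": -1},
  ],
)

```text
time_s: 4.47
eef_pos: [559.3, 241.4, 128.8]
ee_rot: [-0.119, -0.697, -0.12, 0.697]
force: [-0.3, 0.5, -3.5]
grip_width: 0.707
```

Request:
carry_out(
  targets=[
    {"x": -0.025,"y": 0.028,"z": 0,"ax": 0,"ay": 0,"az": 0,"hand": -1},
    {"x": -0.05,"y": 0.056,"z": 0,"ax": 0,"ay": 0,"az": 0,"hand": -1},
    {"x": -0.075,"y": 0.083,"z": 0,"ax": 0,"ay": 0,"az": 0,"hand": -1},
    {"x": -0.1,"y": 0.11,"z": 0,"ax": 0,"ay": 0,"az": 0,"hand": -1},
    {"x": -0.111,"y": 0.122,"z": 0,"ax": 0,"ay": 0,"az": 0,"hand": -1},
  ],
)

```text
time_s: 5.1
eef_pos: [447.9, 363.5, 128.7]
ee_rot: [-0.12, -0.697, -0.12, 0.697]
force: [0.3, 0.5, -3.3]
grip_width: 0.713
```

Request:
carry_out(
  targets=[
    {"x": 0,"y": 0,"z": -0.01,"ax": 0,"ay": 0,"az": 0,"hand": -1},
    {"x": 0,"y": 0,"z": -0.03,"ax": 0,"ay": 0,"az": 0,"hand": -1},
    {"x": 0,"y": 0,"z": -0.05,"ax": 0,"ay": 0,"az": 0,"hand": -1},
    {"x": 0,"y": 0,"z": -0.068,"ax": 0,"ay": 0,"az": 0,"hand": -1},
    {"x": 0,"y": 0,"z": -0.072,"ax": 0,"ay": 0,"az": 0,"hand": -1},
  ],
)

```text
time_s: 5.72
eef_pos: [449.8, 361.2, 54.8]
ee_rot: [-0.12, -0.696, -0.119, 0.698]
force: [0.3, -0.2, -3.3]
grip_width: 0.711
```

```bash
python3 - <<'E'
from h import *
i=grab(1); s=ctrl.sense(); print(s['eef_pos'],s['force'])
a=cv2.resize(i['top'][110:270,60:260],(700,560)[::1] if 0 else (500,400)); b=cv2.resize(i['side'][220:420,150:400],(300,240))
c=np.zeros((400,800,3),np.uint8);c[:,:500]=a;c[:240,500:]=b;cv2.imwrite('pics/v1.png',c)
E
```

```text
[450.20362053 361.73884213  56.05832569] [-0.34032225  0.80179437 -3.02525861]
```

View pics/v1.png

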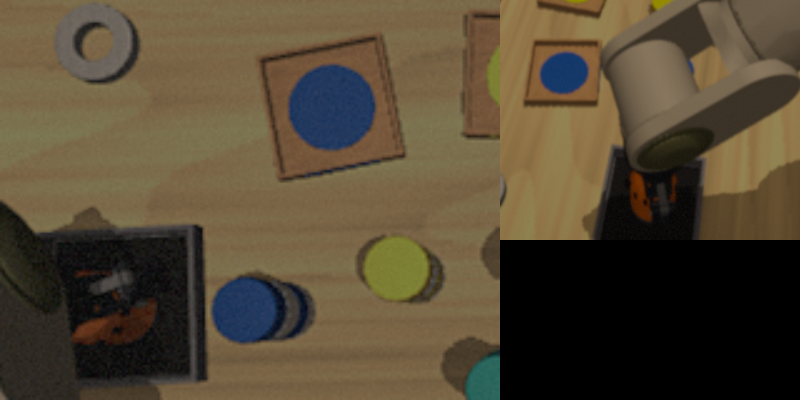

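The filter (orange, about (115,320) in the picture) is over the mat, and the blue disc is now fully visible. Its underside should be at z≈17, so I'll lower until contact.

Request:
carry_out(
  targets=[
    {"x": 0,"y": 0,"z": -0.004,"ax": 0,"ay": 0,"az": 0,"hand": -1},
    {"x": 0,"y": 0,"z": -0.007,"ax": 0,"ay": 0,"az": 0,"hand": -1},
    {"x": 0,"y": 0,"z": -0.01,"ax": 0,"ay": 0,"az": 0,"hand": -1},
    {"x": 0,"y": 0,"z": -0.01,"ax": 0,"ay": 0,"az": 0,"hand": -1},
    {"x": 0,"y": 0,"z": -0.01,"ax": 0,"ay": 0,"az": 0,"hand": -1},
  ],
)

```text
time_s: 6.45
eef_pos: [450.1, 362.1, 46.7]
ee_rot: [0.119, 0.697, 0.12, -0.697]
force: [-1.7, -0.5, 3.0]
grip_width: 0.71
```

Request:
carry_out(
  targets=[
    {"x": 0,"y": 0,"z": -0.001,"ax": 0,"ay": 0,"az": 0,"hand": -1},
    {"x": 0,"y": 0,"z": -0.001,"ax": 0,"ay": 0,"az": 0,"hand": -1},
    {"x": 0,"y": 0,"z": -0.002,"ax": 0,"ay": 0,"az": 0,"hand": -1},
    {"x": 0,"y": 0,"z": -0.002,"ax": 0,"ay": 0,"az": 0,"hand": -1},
    {"x": 0,"y": 0,"z": -0.002,"ax": 0,"ay": 0,"az": 0,"hand": -1},
  ],
)

```text
time_s: 7.08
eef_pos: [450.2, 362.2, 46.6]
ee_rot: [0.12, 0.697, 0.12, -0.696]
force: [-8.3, -4.5, 20.1]
grip_width: 0.71
```

Request:
carry_out(
  targets=[
    {"x": 0,"y": 0,"z": 0.002,"ax": 0,"ay": 0,"az": 0,"hand": -1},
    {"x": 0,"y": 0,"z": 0.002,"ax": 0,"ay": 0,"az": 0,"hand": 0.5},
    {"x": 0,"y": 0,"z": 0.002,"ax": 0,"ay": 0,"az": 0,"hand": 0.8},
    {"x": 0,"y": 0,"z": 0.002,"ax": 0,"ay": 0,"az": 0,"hand": 1},
    {"x": 0,"y": 0,"z": 0.002,"ax": 0,"ay": 0,"az": 0,"hand": 1},
  ],
)

```text
time_s: 7.7
eef_pos: [450.0, 362.0, 46.2]
ee_rot: [-0.12, -0.697, -0.12, 0.697]
force: [0.0, -0.4, -0.8]
grip_width: 1.001
```

Request:
carry_out(
  targets=[
    {"x": 0,"y": 0,"z": 0.02,"ax": 0,"ay": 0,"az": 0,"hand": 1},
    {"x": 0,"y": 0,"z": 0.05,"ax": 0,"ay": 0,"az": 0,"hand": 1},
    {"x": 0,"y": 0,"z": 0.09,"ax": 0,"ay": 0,"az": 0,"hand": 1},
    {"x": 0,"y": 0,"z": 0.135,"ax": 0,"ay": 0,"az": 0,"hand": 1},
    {"x": 0.05,"y": 0,"z": 0.144,"ax": 0,"ay": 0,"az": 0,"hand": 1},
  ],
)

```text
time_s: 8.32
eef_pos: [499.9, 363.3, 194.7]
ee_rot: [0.12, 0.699, 0.121, -0.695]
force: [0.7, 0.4, 0.3]
grip_width: 1.001
```

Request:
carry_out(
  targets=[
    {"x": 0.06,"y": -0.02,"z": 0,"ax": 0,"ay": 0,"az": 0,"hand": 1},
    {"x": 0.11,"y": -0.05,"z": 0,"ax": 0,"ay": 0,"az": 0,"hand": 1},
    {"x": 0.15,"y": -0.08,"z": 0,"ax": 0,"ay": 0,"az": 0,"hand": 1},
    {"x": 0.15,"y": -0.13,"z": 0,"ax": 0,"ay": 0,"az": 0,"hand": 1},
    {"x": 0.15,"y": -0.145,"z": 0,"ax": 0,"ay": 0,"az": 0,"hand": 1},
  ],
)

```text
time_s: 8.95
eef_pos: [650.4, 214.4, 189.8]
ee_rot: [-0.119, -0.697, -0.119, 0.697]
force: [-0.5, 0.8, 0.3]
grip_width: 0.997
```

```bash
python3 - <<'E'
from h import *
i=grab(2); s=ctrl.sense(); print(s['eef_pos'])
for c in('blue','orange','yellow','red'):print(c,[(np.round(p,1),int(a)) for p,a,b in comps(i['top'],c,smin=140)])
print([(np.round(p,1),int(a)) for p,a,b in comps(i['side'],'blue',smin=140)])
cv2.imwrite('pics/v2.png',cv2.resize(i['top'][100:280,40:420],None,fx=2,fy=2))
E
```

```text
[650.07109711 215.97738827 190.5571376 ]
blue [(array([507.5,   6.3]), 405), (array([487. ,  39.1]), 706), (array([192.2, 152.6]), 824), (array([372.5, 229.2]), 672), (array([160.1, 233.6]), 416)]
orange [(array([357.9,  40.8]), 81), (array([188. ,  45.1]), 90), (array([291.8,  61.5]), 65), (array([532.6, 226.4]), 485), (array([537.1, 288.3]), 73)]
yellow [(array([271.5, 140. ]), 915), (array([218.4, 217. ]), 544)]
red [(array([466.2,  85. ]), 459), (array([355.4, 151.4]), 927), (array([272.8, 210.5]), 154), (array([327.9, 221.5]), 547)]
[(array([547.7,   2.8]), 145), (array([166.9,  31.3]), 252), (array([330.2, 142.2]), 68), (array([202.9, 280.3]), 951), (array([295.4, 282.3]), 755), (array([292.9, 314.8]), 128)]
```

View pics/v2.png

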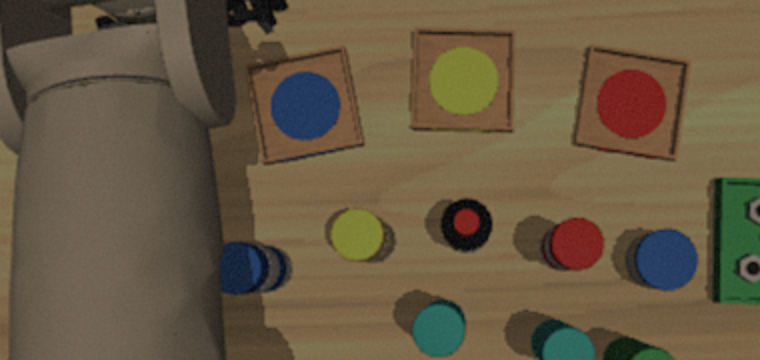

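The arm hides the box and the cans are unmoved. I'll go over the red can next, which uncovers the box, and check the filter before touching any can.

Request:
carry_out(
  targets=[
    {"x": -0.02,"y": -0.05,"z": 0.01,"ax": 0,"ay": 0,"az": 0,"hand": 1},
    {"x": -0.05,"y": -0.1,"z": 0.01,"ax": 0,"ay": 0,"az": 0,"hand": 1},
    {"x": -0.08,"y": -0.15,"z": 0.01,"ax": 0,"ay": 0,"az": 0,"hand": 1},
    {"x": -0.11,"y": -0.2,"z": 0.01,"ax": 0,"ay": 0,"az": 0,"hand": 1},
    {"x": -0.14,"y": -0.25,"z": 0.01,"ax": 0,"ay": 0,"az": 0,"hand": 1},
  ],
)

```text
time_s: 9.68
eef_pos: [509.2, -32.9, 200.8]
ee_rot: [0.12, 0.697, 0.12, -0.696]
force: [0.6, -1.0, 0.1]
grip_width: 1.001
```

Request:
carry_out(
  targets=[
    {"x": -0.02,"y": -0.04,"z": 0,"ax": 0,"ay": 0,"az": 0,"hand": 1},
    {"x": -0.04,"y": -0.065,"z": 0,"ax": 0,"ay": 0,"az": 0,"hand": 1},
    {"x": -0.052,"y": -0.081,"z": 0,"ax": 0,"ay": 0,"az": 0,"hand": 1},
    {"x": -0.052,"y": -0.081,"z": 0,"ax": 0,"ay": 0,"az": 0,"hand": 1},
    {"x": -0.052,"y": -0.081,"z": 0,"ax": 0,"ay": 0,"az": 0,"hand": 1},
  ],
)

```text
time_s: 10.3
eef_pos: [458.6, -112.9, 200.5]
ee_rot: [0.12, 0.697, 0.12, -0.697]
force: [-0.2, -0.7, -0.2]
grip_width: 1.0
```

```bash
python3 - <<'E'
from h import *
i=grab(3); s=ctrl.sense(); print(s['eef_pos'])
for c in('blue','orange'):print(c,[(np.round(p,1),int(a)) for p,a,b in comps(i['top'],c,smin=140)])
print('dblue',tri((192.2,152.6),(202.9,280.3)),plane('top',(192.2,152.6),4))
cv2.imwrite('pics/v3.png',cv2.resize(i['top'][110:270,60:340],None,fx=2.5,fy=2.5))
E
```

```text
[ 458.50376679 -113.04641596  200.33025504]
blue [(array([507.5,   6.3]), 419), (array([467.9,  21.8]), 66), (array([488.8,  44.3]), 536), (array([192.2, 152.6]), 825), (array([158.2, 233.6]), 509)]
orange [(array([357.8,  40.9]), 86), (array([188. ,  45.1]), 98), (array([291.6,  61.4]), 62), (array([538.5, 242.5]), 565), (array([101.3, 232.8]), 987)]
dblue (array([630.79696565, 175.02719288,   4.91590323]), np.float64(1.5126791688646801)) [630.22052857 175.1254726    4.        ]
```

View pics/v3.png

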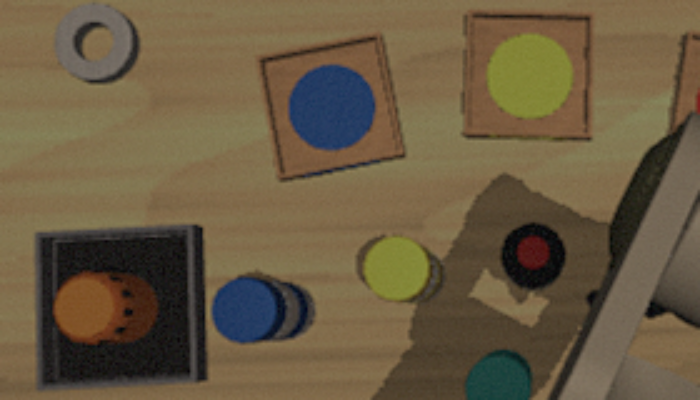

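The filter stands upright in the box, with its foot about at the box's centre (top circle at crop (86,309)). The blue disc is at (630.5, 175). Now the red can.

Request:
carry_out(
  targets=[
    {"x": 0,"y": 0,"z": -0.03,"ax": 0,"ay": 0,"az": 0,"hand": 1},
    {"x": 0,"y": 0,"z": -0.06,"ax": 0,"ay": 0,"az": 0,"hand": 1},
    {"x": 0,"y": 0,"z": -0.09,"ax": 0,"ay": 0,"az": 0,"hand": 1},
    {"x": 0,"y": 0,"z": -0.11,"ax": 0,"ay": 0,"az": 0,"hand": 1},
    {"x": 0,"y": 0,"z": -0.115,"ax": 0,"ay": 0,"az": 0,"hand": 1},
  ],
)

```text
time_s: 11.02
eef_pos: [457.8, -113.2, 84.4]
ee_rot: [-0.119, -0.696, -0.12, 0.697]
force: [0.4, -0.9, 0.9]
grip_width: 1.0
```

Request:
carry_out(
  targets=[
    {"x": 0,"y": 0,"z": 0,"ax": 0,"ay": 0,"az": 0,"hand": 0.6},
    {"x": 0,"y": 0,"z": 0,"ax": 0,"ay": 0,"az": 0,"hand": 0.35},
    {"x": 0,"y": 0,"z": 0,"ax": 0,"ay": 0,"az": 0,"hand": 0.2},
    {"x": 0,"y": 0,"z": 0,"ax": 0,"ay": 0,"az": 0,"hand": -1},
    {"x": 0,"y": 0,"z": 0,"ax": 0,"ay": 0,"az": 0,"hand": -1},
  ],
  grip_force=50,
)

```text
time_s: 11.65
eef_pos: [458.4, -114.1, 86.3]
ee_rot: [0.12, 0.697, 0.119, -0.696]
force: [-1.6, 2.0, 6.5]
grip_width: 0.597
```

Request:
carry_out(
  targets=[
    {"x": 0,"y": 0,"z": 0,"ax": 0,"ay": 0,"az": 0,"hand": -1},
    {"x": 0,"y": 0,"z": 0,"ax": 0,"ay": 0,"az": 0,"hand": -1},
    {"x": 0,"y": 0,"z": 0.01,"ax": 0,"ay": 0,"az": 0,"hand": -1},
    {"x": 0,"y": 0,"z": 0.03,"ax": 0,"ay": 0,"az": 0,"hand": -1},
    {"x": 0,"y": 0,"z": 0.055,"ax": 0,"ay": 0,"az": 0,"hand": -1},
  ],
)

```text
time_s: 12.28
eef_pos: [457.6, -113.9, 141.1]
ee_rot: [-0.119, -0.697, -0.12, 0.697]
force: [0.1, 0.2, -1.7]
grip_width: 0.593
```

Request:
carry_out(
  targets=[
    {"x": 0.02,"y": -0.01,"z": 0.015,"ax": 0,"ay": 0,"az": 0,"hand": -1},
    {"x": 0.055,"y": -0.029,"z": 0.02,"ax": 0,"ay": 0,"az": 0,"hand": -1},
    {"x": 0.095,"y": -0.05,"z": 0.02,"ax": 0,"ay": 0,"az": 0,"hand": -1},
    {"x": 0.135,"y": -0.072,"z": 0.02,"ax": 0,"ay": 0,"az": 0,"hand": -1},
    {"x": 0.16,"y": -0.085,"z": 0.02,"ax": 0,"ay": 0,"az": 0,"hand": -1},
  ],
)

```text
time_s: 12.9
eef_pos: [619.0, -199.8, 160.2]
ee_rot: [-0.119, -0.697, -0.119, 0.697]
force: [-0.8, 0.1, -2.9]
grip_width: 0.595
```

Request:
carry_out(
  targets=[
    {"x": 0.005,"y": -0.003,"z": 0,"ax": 0,"ay": 0,"az": 0,"hand": -1},
    {"x": 0.005,"y": -0.003,"z": -0.02,"ax": 0,"ay": 0,"az": 0,"hand": -1},
    {"x": 0.005,"y": -0.003,"z": -0.04,"ax": 0,"ay": 0,"az": 0,"hand": -1},
    {"x": 0.005,"y": -0.003,"z": -0.055,"ax": 0,"ay": 0,"az": 0,"hand": -1},
    {"x": 0.005,"y": -0.003,"z": -0.06,"ax": 0,"ay": 0,"az": 0,"hand": -1},
  ],
)

```text
time_s: 13.52
eef_pos: [622.5, -201.7, 99.7]
ee_rot: [-0.119, -0.697, -0.12, 0.697]
force: [0.6, 0.2, -2.8]
grip_width: 0.597
```

```bash
python3 - <<'E'
from h import *
i=grab(4); s=ctrl.sense(); print(s['eef_pos'],s['force'])
print('filter',plane('top',(94.4,233.6),95))
print([(np.round(p,1),int(a),b) for p,a,b in comps(i['side'],'red',smin=140)])
cv2.imwrite('pics/v4.png',np.hstack([cv2.resize(i['side'][70:200,180:340],(480,390)),cv2.resize(i['top'][100:200,300:400],(320,390))]))
E
```

```text
[ 622.83555266 -201.88497521  100.33005693] [-0.0352129   0.31863101 -3.36952966]
filter [448.13259227 359.46958893  95.        ]
[(array([453.9,  24. ]), 92, (np.int32(447), np.int32(16), np.int32(13), np.int32(14))), (array([214.4,  77.3]), 255, (np.int32(198), np.int32(71), np.int32(36), np.int32(13))), (array([238.1, 109.8]), 105, (np.int32(235), np.int32(99), np.int32(8), np.int32(21))), (array([246.6, 138.9]), 189, (np.int32(237), np.int32(133), np.int32(20), np.int32(13))), (array([246.7, 151.7]), 278, (np.int32(231), np.int32(143), np.int32(32), np.int32(19))), (array([293. , 182.6]), 136, (np.int32(287), np.int32(176), np.int32(13), np.int32(14)))]
```

View pics/v4.png

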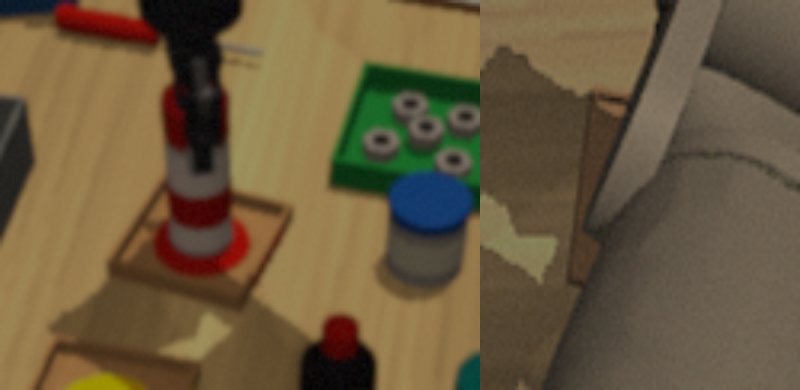

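The filter is about 3 mm from the box's centre. The red can hangs about 11 mm above the disc and looks well centred in the side view. I'll lower it.

Request:
carry_out(
  targets=[
    {"x": 0,"y": 0,"z": -0.004,"ax": 0,"ay": 0,"az": 0,"hand": -1},
    {"x": 0,"y": 0,"z": -0.008,"ax": 0,"ay": 0,"az": 0,"hand": -1},
    {"x": 0,"y": 0,"z": -0.0105,"ax": 0,"ay": 0,"az": 0,"hand": -1},
    {"x": 0,"y": 0,"z": -0.011,"ax": 0,"ay": 0,"az": 0,"hand": -1},
    {"x": 0,"y": 0,"z": -0.011,"ax": 0,"ay": 0,"az": 0,"hand": -1},
  ],
)

```text
time_s: 14.25
eef_pos: [623.1, -201.9, 90.4]
ee_rot: [0.12, 0.697, 0.119, -0.697]
force: [-2.6, 1.8, 5.5]
grip_width: 0.598
```

Request:
carry_out(
  targets=[
    {"x": 0,"y": 0,"z": 0,"ax": 0,"ay": 0,"az": 0,"hand": 0.4},
    {"x": 0,"y": 0,"z": 0,"ax": 0,"ay": 0,"az": 0,"hand": 0.6},
    {"x": 0,"y": 0,"z": 0,"ax": 0,"ay": 0,"az": 0,"hand": 0.8},
    {"x": 0,"y": 0,"z": 0,"ax": 0,"ay": 0,"az": 0,"hand": 1},
    {"x": 0,"y": 0,"z": 0,"ax": 0,"ay": 0,"az": 0,"hand": 1},
  ],
)

```text
time_s: 14.88
eef_pos: [623.0, -202.0, 89.3]
ee_rot: [0.12, 0.697, 0.12, -0.697]
force: [-0.7, -0.6, 0.4]
grip_width: 1.002
```

Request:
carry_out(
  targets=[
    {"x": 0,"y": 0,"z": 0.02,"ax": 0,"ay": 0,"az": 0,"hand": 1},
    {"x": 0,"y": 0,"z": 0.05,"ax": 0,"ay": 0,"az": 0,"hand": 1},
    {"x": 0,"y": 0,"z": 0.085,"ax": 0,"ay": 0,"az": 0,"hand": 1},
    {"x": -0.02,"y": 0.03,"z": 0.111,"ax": 0,"ay": 0,"az": 0,"hand": 1},
    {"x": -0.04,"y": 0.08,"z": 0.111,"ax": 0,"ay": 0,"az": 0,"hand": 1},
  ],
)

```text
time_s: 15.5
eef_pos: [583.1, -122.3, 202.2]
ee_rot: [0.12, 0.698, 0.118, -0.696]
force: [0.9, 1.0, -0.5]
grip_width: 1.003
```

Request:
carry_out(
  targets=[
    {"x": -0.025,"y": 0.05,"z": 0,"ax": 0,"ay": 0,"az": 0,"hand": 1},
    {"x": -0.05,"y": 0.1,"z": 0,"ax": 0,"ay": 0,"az": 0,"hand": 1},
    {"x": -0.075,"y": 0.15,"z": 0,"ax": 0,"ay": 0,"az": 0,"hand": 1},
    {"x": -0.1,"y": 0.195,"z": 0,"ax": 0,"ay": 0,"az": 0,"hand": 1},
    {"x": -0.11,"y": 0.221,"z": 0,"ax": 0,"ay": 0,"az": 0,"hand": 1},
  ],
)

```text
time_s: 16.12
eef_pos: [471.7, 100.8, 200.7]
ee_rot: [0.12, 0.697, 0.12, -0.697]
force: [0.7, -0.3, -0.4]
grip_width: 0.999
```

```bash
python3 - <<'E'
from h import *
i=grab(5); s=ctrl.sense(); print(s['eef_pos'])
for n in i: print(n,[(np.round(p,1),int(a),[int(v) for v in b]) for p,a,b in comps(i[n],'red',smin=140)])
cv2.imwrite('pics/v5.png',np.hstack([cv2.resize(i['side'][70:330,180:340],(320,520)),cv2.resize(i['top'][100:260,260:400],(455,520))]))
E
```

```text
[472.07390001 100.9609422  200.65190822]
top [(array([466.2,  85. ]), 457, [461, 64, 12, 44]), (array([360.5, 146.3]), 948, [339, 124, 44, 45]), (array([272.8, 210.5]), 153, [266, 204, 14, 14])]
side [(array([214.4,  77.5]), 259, [198, 71, 35, 14]), (array([244.4, 111.2]), 442, [234, 99, 21, 25]), (array([246.7, 148.7]), 417, [232, 136, 31, 26])]
```

View pics/v5.png

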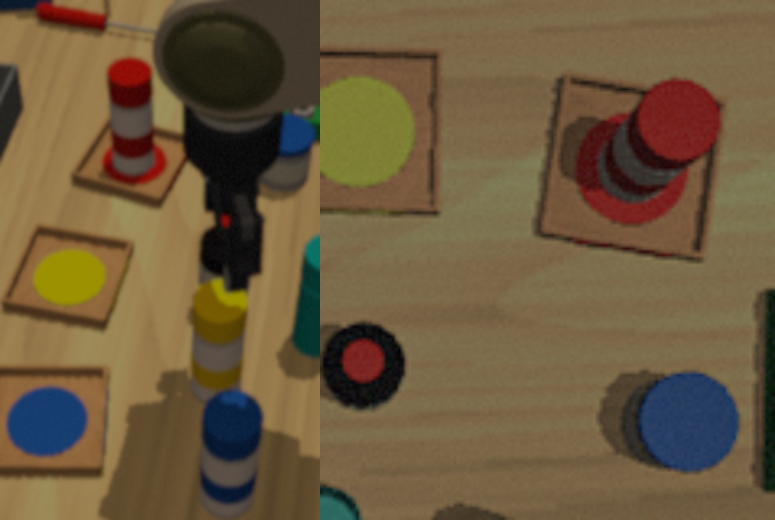

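The red can stands upright in its tray, with its cap at about (370,137) in the top view. Next is the yellow can.

Request:
carry_out(
  targets=[
    {"x": 0,"y": 0,"z": -0.03,"ax": 0,"ay": 0,"az": 0,"hand": 1},
    {"x": 0,"y": 0,"z": -0.06,"ax": 0,"ay": 0,"az": 0,"hand": 1},
    {"x": 0,"y": 0,"z": -0.09,"ax": 0,"ay": 0,"az": 0,"hand": 1},
    {"x": 0,"y": 0,"z": -0.11,"ax": 0,"ay": 0,"az": 0,"hand": 1},
    {"x": 0,"y": 0,"z": -0.115,"ax": 0,"ay": 0,"az": 0,"hand": 1},
  ],
)

```text
time_s: 16.85
eef_pos: [472.9, 98.3, 84.4]
ee_rot: [-0.119, -0.696, -0.119, 0.698]
force: [0.2, -0.4, 1.0]
grip_width: 0.999
```

Request:
carry_out(
  targets=[
    {"x": 0,"y": 0,"z": 0,"ax": 0,"ay": 0,"az": 0,"hand": 0.6},
    {"x": 0,"y": 0,"z": 0,"ax": 0,"ay": 0,"az": 0,"hand": 0.35},
    {"x": 0,"y": 0,"z": 0,"ax": 0,"ay": 0,"az": 0,"hand": 0.2},
    {"x": 0,"y": 0,"z": 0,"ax": 0,"ay": 0,"az": 0,"hand": -1},
    {"x": 0,"y": 0,"z": 0,"ax": 0,"ay": 0,"az": 0,"hand": -1},
  ],
)

```text
time_s: 17.48
eef_pos: [473.5, 99.2, 86.3]
ee_rot: [0.12, 0.698, 0.12, -0.696]
force: [-1.3, 1.5, 6.7]
grip_width: 0.601
```

Request:
carry_out(
  targets=[
    {"x": 0,"y": 0,"z": 0,"ax": 0,"ay": 0,"az": 0,"hand": -1},
    {"x": 0,"y": 0,"z": 0,"ax": 0,"ay": 0,"az": 0,"hand": -1},
    {"x": 0,"y": 0,"z": 0.01,"ax": 0,"ay": 0,"az": 0,"hand": -1},
    {"x": 0,"y": 0,"z": 0.03,"ax": 0,"ay": 0,"az": 0,"hand": -1},
    {"x": 0,"y": 0,"z": 0.055,"ax": 0,"ay": 0,"az": 0,"hand": -1},
  ],
)

```text
time_s: 18.1
eef_pos: [472.6, 98.9, 141.0]
ee_rot: [-0.12, -0.697, -0.12, 0.697]
force: [0.5, -0.1, -3.8]
grip_width: 0.597
```

Request:
carry_out(
  targets=[
    {"x": 0.02,"y": 0,"z": 0.015,"ax": 0,"ay": 0,"az": 0,"hand": -1},
    {"x": 0.06,"y": 0,"z": 0.02,"ax": 0,"ay": 0,"az": 0,"hand": -1},
    {"x": 0.1,"y": -0.02,"z": 0.02,"ax": 0,"ay": 0,"az": 0,"hand": -1},
    {"x": 0.135,"y": -0.05,"z": 0.02,"ax": 0,"ay": 0,"az": 0,"hand": -1},
    {"x": 0.165,"y": -0.085,"z": 0.02,"ax": 0,"ay": 0,"az": 0,"hand": -1},
  ],
)

```text
time_s: 18.73
eef_pos: [638.8, 13.3, 160.4]
ee_rot: [-0.12, -0.697, -0.12, 0.697]
force: [0.4, 0.0, -2.6]
grip_width: 0.599
```

Request:
carry_out(
  targets=[
    {"x": 0.017,"y": -0.022,"z": 0,"ax": 0,"ay": 0,"az": 0,"hand": -1},
    {"x": 0.017,"y": -0.022,"z": -0.02,"ax": 0,"ay": 0,"az": 0,"hand": -1},
    {"x": 0.017,"y": -0.022,"z": -0.04,"ax": 0,"ay": 0,"az": 0,"hand": -1},
    {"x": 0.017,"y": -0.022,"z": -0.055,"ax": 0,"ay": 0,"az": 0,"hand": -1},
    {"x": 0.017,"y": -0.022,"z": -0.06,"ax": 0,"ay": 0,"az": 0,"hand": -1},
  ],
)

```text
time_s: 19.35
eef_pos: [654.6, -7.9, 99.6]
ee_rot: [-0.119, -0.696, -0.12, 0.697]
force: [0.7, -0.2, -3.2]
grip_width: 0.595
```

Request:
carry_out(
  targets=[
    {"x": 0,"y": 0,"z": -0.004,"ax": 0,"ay": 0,"az": 0,"hand": -1},
    {"x": 0,"y": 0,"z": -0.008,"ax": 0,"ay": 0,"az": 0,"hand": -1},
    {"x": 0,"y": 0,"z": -0.0105,"ax": 0,"ay": 0,"az": 0,"hand": -1},
    {"x": 0,"y": 0,"z": -0.011,"ax": 0,"ay": 0,"az": 0,"hand": -1},
    {"x": 0,"y": 0,"z": -0.011,"ax": 0,"ay": 0,"az": 0,"hand": -1},
  ],
)

```text
time_s: 19.98
eef_pos: [655.3, -7.9, 90.3]
ee_rot: [0.12, 0.697, 0.12, -0.696]
force: [-2.0, 0.5, 5.7]
grip_width: 0.596
```

Request:
carry_out(
  targets=[
    {"x": 0,"y": 0,"z": 0,"ax": 0,"ay": 0,"az": 0,"hand": 0.4},
    {"x": 0,"y": 0,"z": 0,"ax": 0,"ay": 0,"az": 0,"hand": 0.6},
    {"x": 0,"y": 0,"z": 0,"ax": 0,"ay": 0,"az": 0,"hand": 0.8},
    {"x": 0,"y": 0,"z": 0,"ax": 0,"ay": 0,"az": 0,"hand": 1},
    {"x": 0,"y": 0,"z": 0,"ax": 0,"ay": 0,"az": 0,"hand": 1},
  ],
)

```text
time_s: 20.6
eef_pos: [655.0, -8.0, 89.3]
ee_rot: [0.12, 0.697, 0.12, -0.697]
force: [-0.8, -0.1, -0.3]
grip_width: 0.999
```

Request:
carry_out(
  targets=[
    {"x": 0,"y": 0,"z": 0.02,"ax": 0,"ay": 0,"az": 0,"hand": 1},
    {"x": 0,"y": 0,"z": 0.05,"ax": 0,"ay": 0,"az": 0,"hand": 1},
    {"x": 0,"y": 0,"z": 0.085,"ax": 0,"ay": 0,"az": 0,"hand": 1},
    {"x": -0.02,"y": 0.02,"z": 0.111,"ax": 0,"ay": 0,"az": 0,"hand": 1},
    {"x": -0.05,"y": 0.055,"z": 0.111,"ax": 0,"ay": 0,"az": 0,"hand": 1},
  ],
)

```text
time_s: 21.22
eef_pos: [605.4, 46.7, 202.3]
ee_rot: [0.119, 0.698, 0.119, -0.696]
force: [-0.5, 0.6, -0.3]
grip_width: 0.998
```

Request:
carry_out(
  targets=[
    {"x": -0.035,"y": 0.037,"z": 0,"ax": 0,"ay": 0,"az": 0,"hand": 1},
    {"x": -0.075,"y": 0.08,"z": 0,"ax": 0,"ay": 0,"az": 0,"hand": 1},
    {"x": -0.115,"y": 0.122,"z": 0,"ax": 0,"ay": 0,"az": 0,"hand": 1},
    {"x": -0.15,"y": 0.158,"z": 0,"ax": 0,"ay": 0,"az": 0,"hand": 1},
    {"x": -0.161,"y": 0.17,"z": 0,"ax": 0,"ay": 0,"az": 0,"hand": 1},
  ],
)

```text
time_s: 21.85
eef_pos: [442.4, 218.5, 200.7]
ee_rot: [0.12, 0.697, 0.12, -0.697]
force: [0.1, -0.9, 0.7]
grip_width: 1.0
```

```bash
python3 - <<'E'
from h import *
i=grab(6); s=ctrl.sense(); print(s['eef_pos'])
print([(np.round(p,1),int(a),[int(v) for v in b]) for p,a,b in comps(i['side'],'blue',smin=140)])
cv2.imwrite('pics/v6.png',np.hstack([cv2.resize(i['side'][70:330,180:340],(320,520)),cv2.resize(i['top'][80:240,230:400],(480,520))]))
E
```

```text
[443.55085108 217.70918128 200.58889176]
[(array([167.,  31.]), 245, [159, 24, 17, 15]), (array([181.8,  60.2]), 618, [161, 50, 44, 21]), (array([202.9, 280.3]), 954, [185, 265, 37, 32]), (array([295.2, 283.2]), 630, [283, 266, 27, 34]), (array([292.8, 314.8]), 125, [282, 310, 23, 11])]
```

View pics/v6.png

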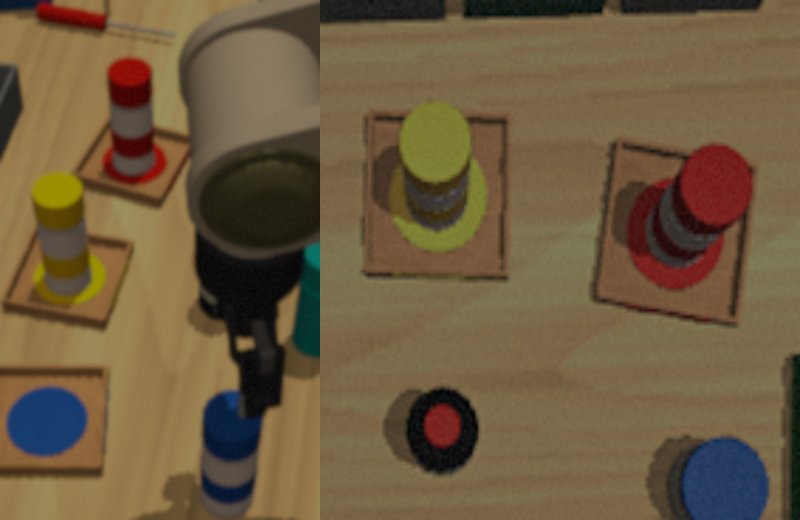

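Red and yellow stand upright on their discs. Next is the blue can.

Request:
carry_out(
  targets=[
    {"x": 0,"y": 0,"z": -0.03,"ax": 0,"ay": 0,"az": 0,"hand": 1},
    {"x": 0,"y": 0,"z": -0.06,"ax": 0,"ay": 0,"az": 0,"hand": 1},
    {"x": 0,"y": 0,"z": -0.09,"ax": 0,"ay": 0,"az": 0,"hand": 1},
    {"x": 0,"y": 0,"z": -0.11,"ax": 0,"ay": 0,"az": 0,"hand": 1},
    {"x": 0,"y": 0,"z": -0.115,"ax": 0,"ay": 0,"az": 0,"hand": 1},
  ],
)

```text
time_s: 22.58
eef_pos: [444.5, 215.9, 84.2]
ee_rot: [-0.119, -0.696, -0.119, 0.698]
force: [-0.1, 0.2, 0.4]
grip_width: 1.004
```

Request:
carry_out(
  targets=[
    {"x": 0,"y": 0,"z": 0,"ax": 0,"ay": 0,"az": 0,"hand": 0.6},
    {"x": 0,"y": 0,"z": 0,"ax": 0,"ay": 0,"az": 0,"hand": 0.35},
    {"x": 0,"y": 0,"z": 0,"ax": 0,"ay": 0,"az": 0,"hand": 0.2},
    {"x": 0,"y": 0,"z": 0,"ax": 0,"ay": 0,"az": 0,"hand": -1},
    {"x": 0,"y": 0,"z": 0,"ax": 0,"ay": 0,"az": 0,"hand": -1},
  ],
)

```text
time_s: 23.2
eef_pos: [444.5, 217.4, 86.3]
ee_rot: [0.119, 0.698, 0.12, -0.696]
force: [-0.8, 1.4, 5.8]
grip_width: 0.597
```

Request:
carry_out(
  targets=[
    {"x": 0,"y": 0,"z": 0,"ax": 0,"ay": 0,"az": 0,"hand": -1},
    {"x": 0,"y": 0,"z": 0,"ax": 0,"ay": 0,"az": 0,"hand": -1},
    {"x": 0,"y": 0,"z": 0.01,"ax": 0,"ay": 0,"az": 0,"hand": -1},
    {"x": 0,"y": 0,"z": 0.03,"ax": 0,"ay": 0,"az": 0,"hand": -1},
    {"x": 0,"y": 0,"z": 0.055,"ax": 0,"ay": 0,"az": 0,"hand": -1},
  ],
)

```text
time_s: 23.82
eef_pos: [443.7, 216.8, 141.1]
ee_rot: [-0.12, -0.697, -0.119, 0.697]
force: [1.0, 0.3, -2.8]
grip_width: 0.599
```

Blue disc (630.5, 175) is a shift of +0.1865, −0.042 from (444, 217).

Request:
carry_out(
  targets=[
    {"x": 0.02,"y": 0,"z": 0.015,"ax": 0,"ay": 0,"az": 0,"hand": -1},
    {"x": 0.06,"y": -0.01,"z": 0.02,"ax": 0,"ay": 0,"az": 0,"hand": -1},
    {"x": 0.1,"y": -0.02,"z": 0.02,"ax": 0,"ay": 0,"az": 0,"hand": -1},
    {"x": 0.14,"y": -0.03,"z": 0.02,"ax": 0,"ay": 0,"az": 0,"hand": -1},
    {"x": 0.17,"y": -0.038,"z": 0.02,"ax": 0,"ay": 0,"az": 0,"hand": -1},
  ],
)

```text
time_s: 24.45
eef_pos: [615.1, 178.3, 160.5]
ee_rot: [-0.119, -0.697, -0.119, 0.697]
force: [-0.6, 0.5, -1.9]
grip_width: 0.599
```

Request:
carry_out(
  targets=[
    {"x": 0.0165,"y": -0.004,"z": 0,"ax": 0,"ay": 0,"az": 0,"hand": -1},
    {"x": 0.0165,"y": -0.004,"z": -0.02,"ax": 0,"ay": 0,"az": 0,"hand": -1},
    {"x": 0.0165,"y": -0.004,"z": -0.04,"ax": 0,"ay": 0,"az": 0,"hand": -1},
    {"x": 0.0165,"y": -0.004,"z": -0.055,"ax": 0,"ay": 0,"az": 0,"hand": -1},
    {"x": 0.0165,"y": -0.004,"z": -0.06,"ax": 0,"ay": 0,"az": 0,"hand": -1},
  ],
)

```text
time_s: 25.08
eef_pos: [630.1, 175.0, 99.6]
ee_rot: [-0.12, -0.696, -0.12, 0.697]
force: [0.2, 0.2, -1.7]
grip_width: 0.601
```

Request:
carry_out(
  targets=[
    {"x": 0,"y": 0,"z": -0.004,"ax": 0,"ay": 0,"az": 0,"hand": -1},
    {"x": 0,"y": 0,"z": -0.008,"ax": 0,"ay": 0,"az": 0,"hand": -1},
    {"x": 0,"y": 0,"z": -0.0105,"ax": 0,"ay": 0,"az": 0,"hand": -1},
    {"x": 0,"y": 0,"z": -0.011,"ax": 0,"ay": 0,"az": 0,"hand": -1},
    {"x": 0,"y": 0,"z": -0.011,"ax": 0,"ay": 0,"az": 0,"hand": -1},
  ],
)

```text
time_s: 25.7
eef_pos: [630.9, 175.1, 90.4]
ee_rot: [0.12, 0.697, 0.12, -0.696]
force: [-2.5, 0.9, 5.8]
grip_width: 0.597
```

Request:
carry_out(
  targets=[
    {"x": 0,"y": 0,"z": 0,"ax": 0,"ay": 0,"az": 0,"hand": 0.4},
    {"x": 0,"y": 0,"z": 0,"ax": 0,"ay": 0,"az": 0,"hand": 0.6},
    {"x": 0,"y": 0,"z": 0,"ax": 0,"ay": 0,"az": 0,"hand": 0.8},
    {"x": 0,"y": 0,"z": 0,"ax": 0,"ay": 0,"az": 0,"hand": 1},
    {"x": 0,"y": 0,"z": 0,"ax": 0,"ay": 0,"az": 0,"hand": 1},
  ],
)

```text
time_s: 26.32
eef_pos: [630.5, 175.0, 89.2]
ee_rot: [-0.12, -0.697, -0.12, 0.697]
force: [1.3, 0.4, -0.3]
grip_width: 1.0
```

Request:
carry_out(
  targets=[
    {"x": 0,"y": 0,"z": 0.02,"ax": 0,"ay": 0,"az": 0,"hand": 1},
    {"x": 0,"y": 0,"z": 0.05,"ax": 0,"ay": 0,"az": 0,"hand": 1},
    {"x": 0,"y": 0,"z": 0.085,"ax": 0,"ay": 0,"az": 0,"hand": 1},
    {"x": -0.02,"y": -0.02,"z": 0.12,"ax": 0,"ay": 0,"az": 0,"hand": 1},
    {"x": -0.05,"y": -0.055,"z": 0.14,"ax": 0,"ay": 0,"az": 0,"hand": 1},
  ],
)

```text
time_s: 26.95
eef_pos: [580.3, 119.9, 230.8]
ee_rot: [0.12, 0.698, 0.12, -0.696]
force: [0.7, -0.7, 1.0]
grip_width: 0.999
```

Request:
carry_out(
  targets=[
    {"x": -0.033,"y": -0.05,"z": 0,"ax": 0,"ay": 0,"az": 0,"hand": 1},
    {"x": -0.066,"y": -0.1,"z": 0,"ax": 0,"ay": 0,"az": 0,"hand": 1},
    {"x": -0.1,"y": -0.15,"z": 0,"ax": 0,"ay": 0,"az": 0,"hand": 1},
    {"x": -0.133,"y": -0.2,"z": 0,"ax": 0,"ay": 0,"az": 0,"hand": 1},
    {"x": -0.166,"y": -0.25,"z": 0,"ax": 0,"ay": 0,"az": 0,"hand": 1},
  ],
)

```text
time_s: 27.58
eef_pos: [413.2, -131.3, 229.6]
ee_rot: [0.12, 0.697, 0.119, -0.697]
force: [1.2, -0.9, -0.6]
grip_width: 1.001
```

Request:
carry_out(
  targets=[
    {"x": -0.033,"y": -0.05,"z": 0,"ax": 0,"ay": 0,"az": 0,"hand": 1},
    {"x": -0.066,"y": -0.1,"z": 0,"ax": 0,"ay": 0,"az": 0,"hand": 1},
    {"x": -0.1,"y": -0.15,"z": 0,"ax": 0,"ay": 0,"az": 0,"hand": 1},
    {"x": -0.133,"y": -0.2,"z": 0,"ax": 0,"ay": 0,"az": 0,"hand": 1},
    {"x": -0.155,"y": -0.235,"z": 0,"ax": 0,"ay": 0,"az": 0,"hand": 1},
  ],
)

```text
time_s: 28.2
eef_pos: [257.8, -366.8, 229.5]
ee_rot: [0.119, 0.697, 0.119, -0.697]
force: [0.4, 0.2, 0.0]
grip_width: 1.001
```

Request:
carry_out(
  targets=[
    {"x": -0.01,"y": -0.03,"z": 0,"ax": 0,"ay": 0,"az": 0,"hand": 1},
    {"x": -0.02,"y": -0.06,"z": 0,"ax": 0,"ay": 0,"az": 0,"hand": 1},
    {"x": -0.03,"y": -0.08,"z": 0,"ax": 0,"ay": 0,"az": 0,"hand": 1},
    {"x": -0.03,"y": -0.08,"z": 0,"ax": 0,"ay": 0,"az": 0,"hand": 1},
    {"x": -0.03,"y": -0.08,"z": 0,"ax": 0,"ay": 0,"az": 0,"hand": 1},
  ],
)

```text
time_s: 28.82
eef_pos: [229.8, -444.3, 229.3]
ee_rot: [0.12, 0.697, 0.12, -0.697]
force: [-0.2, 0.1, 0.1]
grip_width: 0.997
```

```bash
python3 - <<'E'
from h import *
i=grab(7); s=ctrl.sense(); print(s['eef_pos'],s['time_s'])
for c in ('red','yellow','blue'):
  for n in i: print(c,n,[(np.round(p,1),int(a),[int(v) for v in b]) for p,a,b in comps(i[n],c,smin=140) if 100<p[1]<330 ])
g=cv2.GaussianBlur(cv2.cvtColor(i['top'],cv2.COLOR_BGR2HSV)[:,:,2],(3,3),0)
cv2.imwrite('pics/v7.png',np.hstack([cv2.resize(i['top'][100:280,60:400],(794,420))]))
cv2.imwrite('pics/v7s.png',cv2.resize(i['side'][70:420,120:380],(446,600)))
E
```

```text
[ 229.94285372 -444.25549896  229.4815764 ] 28.925
red top [(array([360.4, 146.4]), 948, [339, 124, 44, 45]), (array([272.8, 210.5]), 155, [266, 204, 14, 14])]
red side [(array([244.4, 111.1]), 442, [234, 99, 21, 25]), (array([246.7, 148.7]), 415, [232, 136, 31, 26]), (array([292.9, 182.1]), 142, [287, 175, 13, 15])]
yellow top [(array([271.5, 134.6]), 812, [256, 111, 33, 46])]
yellow side [(array([208.4, 168.8]), 625, [195, 155, 27, 29]), (array([214.9, 208.7]), 485, [196, 196, 37, 27])]
blue top [(array([178.3, 138.9]), 496, [166, 127, 26, 25]), (array([194. , 154.1]), 271, [177, 137, 32, 32]), (array([372.5, 229.3]), 674, [358, 216, 30, 28])]
blue side [(array([322.9, 137.1]), 439, [310, 127, 27, 21]), (array([195.3, 244.4]), 657, [182, 229, 27, 32]), (array([203.4, 282. ]), 426, [185, 267, 37, 30])]
```

View pics/v7.png

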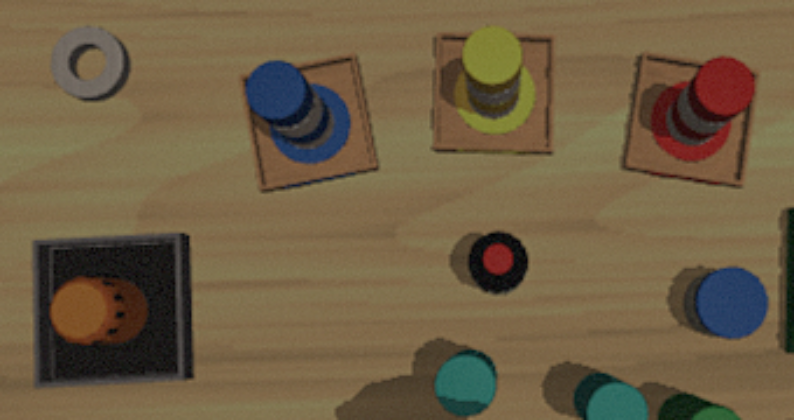

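View pics/v7s.png

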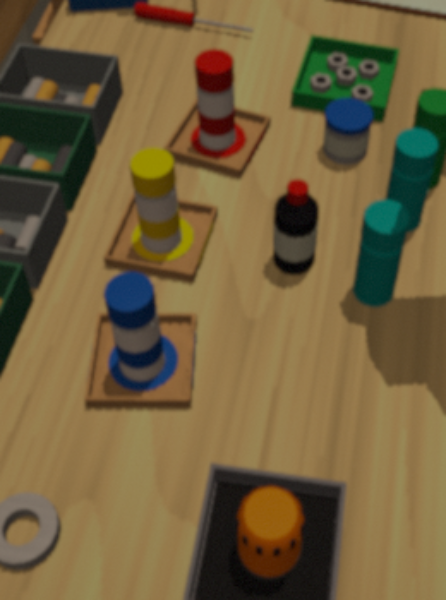

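Both views show every can upright on its own disc, with the filter, bottle and tin as expected. I'll do a quick numeric check and then hand in.

```bash
python3 - <<'E'
from h import *
from rig import finish_job
D=dict(blue=(630.5,175),yellow=(655.3,-8.35),red=(622.9,-201.6))
T=dict(blue=((178.3,138.9),(195.8,229+.38*27)),yellow=((270.7,124),(208.9,155+.38*27)),red=((370,137.3),(244.9,99+.38*22)))
ok=True
for k,(p,q) in T.items():
    a=plane('top',p,144)[:2]-D[k]; b=tri(p,q)[0]; print(k,'off',a.round(1),'tri',b.round(1)); ok&=np.hypot(*a)<8
print('filter off',(plane('top',(94.4,233.6),95)[:2]-(450.5,361.7)).round(1))
if ok: print('handed in',finish_job())
E
```

```text
blue off [-2.1 -0.1] tri [629.3 175.3 142.7]
yellow off [-1.9  0.8] tri [654.4  -7.5 141.1]
red off [-1.5 -0.9] tri [ 623.4 -204.4  136.2]
filter off [-2.4 -2.2]
the job is handed in; nothing more can be done
handed in None
```

I moved the oil filter into the returns box before touching any can, then stood the red, yellow and blue cans on their own discs. The job is handed in after about 29 s of robot time, and the interface gave no verdict.

- **Positions:** in the last measurements each can was about 2 mm from its disc's centre, against the 14 mm allowed. The filter was about 3 mm from the middle of the box, measured from the picture taken just after it was placed; the final view showed it still in place.
- **Upright and released:** the final pictures from both cameras show everything upright, the arm parked clear with the gripper open, and the oil bottle and grease tin where they started.
- **Disagreements:** the two-view height for the red cap top was 136 mm against an expected 144 mm, because the gripper-blurred colour mask in the side view was small. One box-rim corner measured 17 mm instead of 30 mm; the other measured 32 mm. Neither affected the placing, because I lowered each object until the force reading showed contact.

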